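# Square up the plate holder and hold its jaw open at the size mark

### The job

Get the swivelling plate holder on the copy board ready for the next glass plate: first, with its jaw still shut, turn the knob on the swivel until the pointer reads zero on the protractor. Then pull the spring-loaded jaw out along the rail by its bar handle until the jaw's pointer is level with the line on the size clip, and finish still holding it there, without letting go, so that the plate can be laid in; the swivel must still read zero. Leave everything else on the board and the table alone.

Things in the scene. Friction and masses are not known exactly. Their poses are not given: they have to be found in the camera images.
- copyboard: black copy board, 340 (x) x 420 (y) x 12 mm, with a cream gridded sheet, fixed to the table; origin under its centre. The plate holder is screwed to it: a round foot 140 mm across and 13 mm high, centred 10 mm to -x and 130 mm to +y of the board's centre (board's axes), which carries the swivel. Top of the board: 12 mm above the table.
- swivel (a joint): angle (rad) of the holder's swivel, read by its pointer on the foot's protractor; 0 = pointer on the zero mark, rail along the board's -y; counter-clockwise from above is positive; stops at +/-0.85. Turret, knob, pointer, rail and jaws all turn together, 1:1 with the knob. A friction washer (about 0.45 N m) holds it where it is left.
- knob_grip (a point): point on the swivel's upright axis at the middle height of the knob's grip. The knob is a black knurled cylinder 48 mm across and 34 mm high, from 45 to 79 mm above the table, free all round; the turret below it tops out 39 mm above the table. This point's x and y axes turn with the swivel: the rail runs along its -y.
- pointer_tip (a point): tip of the swivel's pointer, 56 mm from the axis on the side opposite the rail, 29 mm above the table
- zero_mark (a point): the long zero mark of the protractor on the foot, 56 mm from the axis, towards the board's +y (shorter marks every 5 degrees)
- jaw (a joint): how far (m) the spring jaw has been pulled out along the rail, away from the knob; 0 = shut against its stop, 0.09 = end of travel. A return spring pulls it shut with 4 N when shut, 80 N/m more as it opens (about 9 N at 60 mm).
- jaw_handle (a point): centre of the jaw's pull handle, a steel bar 60 mm long across the rail (along its x), 12 mm thick along the rail (its y) and 20 mm high, 66 to 86 mm above the table, on two 26 mm posts; 166 mm from the swivel's axis when shut. Pull direction (out) is this point's -y. Under the bar the carriage top is 45 mm above the table; the jaw's lip, 49 mm above the table, lies 36 to 46 mm from the handle's centre towards the knob.
- jaw_pointer (a point): tip of the small pointer on the jaw's carriage, at the rail's +x side (40 mm from the rail's middle), 16 mm nearer the knob than the handle's centre, 44 mm above the table; it passes over the size clip
- size_mark (a point): line on top of the size clip, a brass block 28 x 12 x 13 mm screwed tight on the rail's +x edge, 39 mm above the table; its y runs along the rail. The jaw is at the mark when the jaw pointer is level with it along the rail
- size_clip (a joint): place (m) of the size clip along the rail, in the jaw joint's terms: the jaw pointer is level with the clip's line when joint jaw equals this; set differently each time, 0.040 to 0.075. It is screwed too tight to shift by hand.
- grey_scale_center (a point): centre of the grey scale, a flat black strip 150 x 28 x 6 mm, long along its y, lying on the near edge of the copy board; leave alone
- loupe_center (a point): centre of the loupe, a black and clear round magnifier 44 mm across and 40 mm high standing on the near edge of the copy board; leave alone
- tape_roll: roll of white paper tape lying flat on the board's far left corner, 60 mm across, 19 mm high, origin under its centre; leave alone
- lens_cap: black lens cap lying on the board's far right corner, 42 mm across, 9 mm high, origin under its centre; leave alone
- scissors: scissors lying on the table right of the board, 165 mm long, black finger rings at -x, origin near the rings' root on the table; leave alone
- spare_lens_center (a point): centre of a black camera lens standing on the table left of the board, 76 mm across, 92 mm high; leave alone
- air_blower_center (a point): middle of a black rubber air blower standing on the table left of the board, 58 mm across, 105 mm high with its nozzle up; leave alone
- print_stack_center (a point): centre of a stack of photographs 105 x 150 x 14 mm on the table right of the board; leave alone

How it is judged:
By the outcome, as a careful person would: the job done as asked, in the order asked, and still so for the second after the job is handed in, while the arm keeps its last pose, push and grip.
It also fails if it takes over 45 s, if anything falls off the work surface, if the arm or the gripper's body presses on something with over 40 N, if the wrist force passes 120 N, or if a joint passes its speed limit or range.

### The arm

A 6-joint arm with a two-finger parallel gripper is mounted at the origin on the work surface. World frame = base frame: x ahead of the robot, y to its left, z up, the work surface at z = 0. Lengths are in mm, angles in rad, forces in N, time in s.
With the tool pointing down it reaches from about 275 to 750 mm from the base axis. Payload 10.2 kg.
Tool frame: the origin (TCP) lies between the finger pads; the fingertips stand env.nose_length ahead of it and the grasp point (between the pads) lies 2 mm behind it (env.nose_length is the distance from the TCP to the fingertips, in mm); z points along the fingers, y is the direction in which the jaws open and shut (so a half turn about z gives the same grasp; the last joint's range is limited). The gripper opens to 85 mm and grips with 20 to 120 N. Pads are 22 mm wide; open, the fingers measure 114 mm over their backs; the gripper's body (76 mm by 85 mm) begins 54 mm behind the grasp point. The pads swing forward as they close: fully open they stand 13 mm farther back than shut.
Start: joints at [1.121, 0.313, 1.498, -0, 1.331, -0.223], TCP at [118.064, 511.558, 222.294] pointing down, gripper open.
Joint ranges: [-2.94, 2.94], [-0.97, 2.17], [0.19, 2.56], [-1.23, 4.37], [0.02, 3.11], [-2.88, 2.88]. Speed limits (rad/s): [2.39, 2.39, 3.01, 3.14, 3.14, 3.14].

### API

Orientations are given as a unit quaternion [w, x, y, z].
In Python, from workcell import env, optics, nets gives the robot as it stands.
- The arm moves only by the shell command python3 -m creep 'ROWS'. ROWS is JSON, a list of rows, each a list of 3 entries, a list of its own where there are three numbers: the shift along the tool's x, y, z in mm, then the turn, a rotation vector about the tool's x, y, z in degrees, then the finger opening in mm, from 0 to 85.4. In form: [[[x, y, z], [ax, ay, az], claw], ...]. A call has 1 to 10 rows; each row is the pose to reach, as a shift and turn from the pose measured when the call began, along the tool's axes at that moment; what a row does not reach only later rows make up. A row lasts 1/10 s, in which the tool goes at most 50 mm and 8.59 degrees, less where a joint would pass 70% of its speed; a pose out of reach is approached as far as the arm can. A call with a gripper value outside its range is refused whole. The fingers move at their own pace and stop on an object; the grip force is fixed at half the most. Time passes only in rows, so rows that repeat a pose let the fingers close. It gives the time, the measured TCP pose, the force and the opening at its end, in the units of the state.
- env.observe(): the state, without advancing time (a new reading comes with each control period).
- optics.snapshot(name): name is "scene" or "top" or "wrist"; returns the picture (384x512x3 uint8, red, green, blue); there is no depth.
- optics.camera_model(name): a dict with "fx", "fy", "cx", "cy" (pixels), "origin" and "attitude" of the camera in the world. Camera axes: x right, y up, looking along -z (the intrinsics and any distortion apply to the point x, -y, -z); pixel columns grow to the right and rows downward; lengths in mm; the calibration is good to about 2 mm. The wrist camera is an equidistant fisheye: a pixel r from the principal point sees the ray r / f radians off the axis. A picture is of the moment at which its call begins: read the wrist's pose just before it. camera_model takes no time and is no camera call; for the wrist camera it gives the pose at the moment of the call.
- env.job_done(): hands the job in, once; it reports no verdict.
Trained networks look in the newest picture that a camera, given by its name, has taken for a name from the list of things; names that differ only in an ending like _2 or _b are one class to them, and where a whole thing is asked for, a point or a joint stands for the part that bears it (a point fixed in the world has none). Each returns a list of dicts, best first, with "confidence" (0 to 1); they miss things now and then, are a little off and sometimes report something else, mostly with a low value. They report only what shows in the picture. A call takes as long as a camera call.
- nets.recognise(camera, target): "xy" ([column, row] in pixels, amid what is visible of it).
- nets.mark_of(camera, target): "xy" ([column, row] in pixels: a listed point, or the origin of a listed thing).
The state is a dict: "time": time; "qpos": joint angles; "joint_velocities": joint speeds; "effort": joint torques, N m; "eef_pos": TCP position; "orientation": TCP orientation; "ft_force": force on the tool from outside, world axes, zero at the start; "wrist_torque": the same for the moment, N m; "grip_width": finger opening in mm.
Only numpy, scipy, OpenCV 4.12 (cv2) and the standard library are available. Lean on these libraries where they do the work, as an engineer would, in place of code of your own. Each camera call takes 0.05 s, during which the arm holds its last target.

## Working session

There is one attempt and no reset: what is moved stays moved. The work goes in short steps, Python scripts to look and compute and a shell command to move; the robot and the scene stay as the last step left them, time stands still between calls to the robot, and variables do not carry over. Pictures are saved under pics/ and viewed, and the job is handed in when it is done.

```bash
ls; mkdir -p pics
cat > h.py <<'E'
import numpy as np, cv2
from scipy.spatial.transform import Rotation as R
from workcell import env, optics, nets
def rot(q): return R.from_quat([q[1],q[2],q[3],q[0]])
def att(m):
    a=np.array(m["attitude"]); return a if a.shape==(3,3) else rot(a).as_matrix()
def ray(m,uv,name):
    x=(uv[0]-m["cx"])/m["fx"]; y=(uv[1]-m["cy"])/m["fy"]
    if name=="wrist":
        r=np.hypot(x,y); s=np.sin(r)/r if r>1e-9 else 1; d=np.array([x*s,y*s,np.cos(r)])
    else:
        k=m.get("distortion")
        if k is not None and np.any(k):
            K=np.array([[m["fx"],0,m["cx"]],[0,m["fy"],m["cy"]],[0,0,1.]])
            p=cv2.undistortPoints(np.array([[uv]],float),K,np.array(k,float))[0,0]; x,y=p
        d=np.array([x,y,1.]); 
    d=att(m)@np.array([d[0],-d[1],-d[2]]); return np.array(m["origin"],float),d/np.linalg.norm(d)
def at_z(m,uv,z,name):
    o,d=ray(m,uv,name); return o+d*(z-o[2])/d[2]
def snap(name,fn):
    m=optics.camera_model(name); im=optics.snapshot(name); cv2.imwrite("pics/"+fn,im[...,::-1]); return m,im
def st():
    s=env.observe(); return {k:np.round(v,3).tolist() for k,v in s.items()}
E
python3 - <<'E'
from h import *
print(st(), env.nose_length)
Z=dict(copyboard=0,knob_grip=62,pointer_tip=29,zero_mark=25,jaw_handle=76,jaw_pointer=44,size_mark=39,loupe_center=32,grey_scale_center=15)
for c in ["top","scene"]:
    m,im=snap(c,c+"0.png"); print(c,m)
    for t,z in Z.items():
        r=nets.mark_of(c,t)
        for q in r[:2]: print(t,np.round(q["xy"],1),round(q["confidence"],2),np.round(at_z(m,q["xy"],z,c),1))
E
```

```text
pics
{'time': 0.0, 'qpos': [1.121, 0.313, 1.498, 0.0, 1.331, -0.223], 'joint_velocities': [0.001, 0.0, -0.002, -0.0, -0.0, 0.0], 'effort': [-0.0, -41.226, -25.975, -0.0, 0.004, -0.0], 'eef_pos': [117.934, 511.302, 221.742], 'orientation': [-0.0, 0.113, 0.994, -0.001], 'ft_force': [0.673, -0.239, -0.345], 'wrist_torque': [-0.002, 0.002, 0.005], 'grip_width': 85.452} 17.0
top {'fx': 439.71677690815056, 'fy': 439.71677690815056, 'cx': 249.47822591873918, 'cy': 192.3263854739548, 'origin': array([ 334.24807816,  -17.9791638 , 1389.08332961]), 'attitude': array([-0.69663057, -0.07734372,  0.05688694,  0.71097656])}
copyboard [245.  209.9] 0.98 [545.2  35.4   0. ]
knob_grip [200.8 213.5] 0.62 [527.7 168.3  62. ]
pointer_tip [187.5 219.6] 0.64 [514.1 214.7  29. ]
zero_mark [182.8 218.4] 0.91 [518.8 230.2  25. ]
zero_mark [291.8 154.3] 0.57 [ 718.1 -118.4   25. ]
jaw_handle [252.4 189.8] 0.76 [595.    8.9  76. ]
jaw_pointer [242.4 186.5] 0.58 [612.6  40.6  44. ]
size_mark [254.5 177.2] 0.61 [642.6   2.3  39. ]
loupe_center [224.1 254.2] 0.61 [404.5 100.4  32. ]
grey_scale_center [274.5 243.9] 0.65 [434.1 -55.3  15. ]
scene {'fx': 377.83097613237186, 'fy': 377.83097613237186, 'cx': 257.01907462846634, 'cy': 184.40213674004056, 'origin': array([1113.7895118 ,  672.25496707,  819.41408873]), 'attitude': array([0.30110271, 0.13302018, 0.38972023, 0.86009356])}
copyboard [273.  200.9] 0.79 [548.6  32.8   0. ]
knob_grip [312.6 204.2] 0.81 [512.  162.4  62. ]
pointer_tip [327.8 220.6] 0.82 [499.3 215.   29. ]
pointer_tip [258.3 187.5] 0.21 [565.4 -19.7  29. ]
zero_mark [323.8 225.1] 0.8 [517.7 217.7  25. ]
jaw_handle [261.2 186.9] 0.79 [589.7  24.7  76. ]
jaw_pointer [256.3 205.4] 0.64 [629.3  51.   44. ]
size_mark [241.6 200.2] 0.59 [646.6   2.2  39. ]
loupe_center [323.5 187.7] 0.79 [409.7 111.   32. ]
grey_scale_center [282.5 170.6] 0.64 [439.3 -47.6  15. ]
```

Run:
```python
import cv2
a=cv2.imread("pics/top0.png"); cv2.imwrite("pics/top0c.png",cv2.resize(a[110:300,130:350],None,fx=3,fy=3,interpolation=cv2.INTER_CUBIC))
a=cv2.imread("pics/scene0.png"); cv2.imwrite("pics/scene0c.png",cv2.resize(a[130:280,190:390],None,fx=4,fy=4,interpolation=cv2.INTER_CUBIC))
```

```text
(no output)
```

View pics/top0c.png

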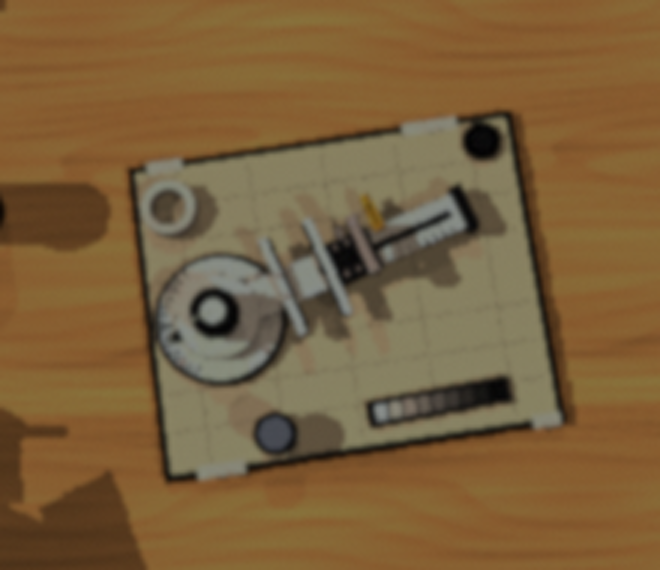

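View pics/scene0c.png

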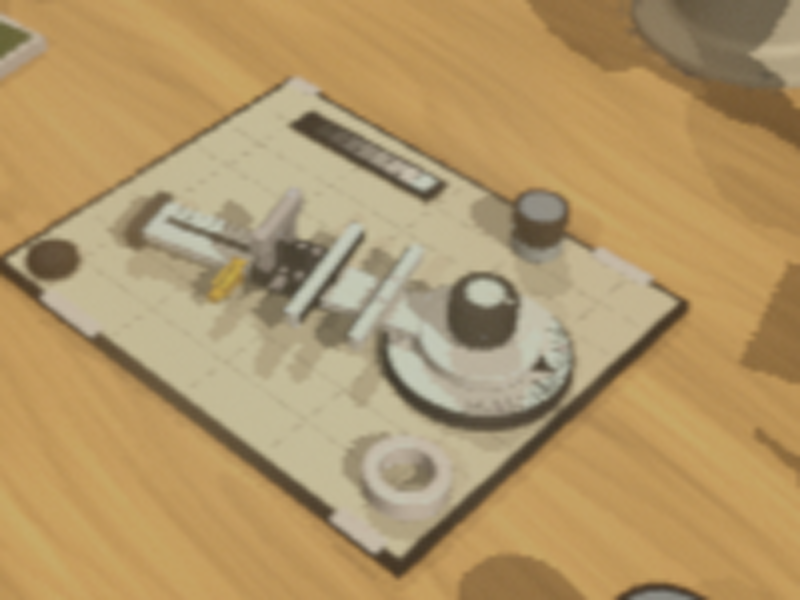

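Run:
```python
from h import *
from scipy.optimize import least_squares
m=optics.camera_model("top"); ms=optics.camera_model("scene")
c=np.array([[130,170],[510,115],[563,422],[168,478]])/3.+[130,110]
P=np.array([at_z(m,u,12,"top")[:2] for u in c]); 
cs=np.array([[5,262],[297,80],[687,303],[400,573]])/4.+[190,130]
Ps=np.array([at_z(ms,u,12,"scene")[:2] for u in cs])
B=np.array([[170,210],[170,-210],[-170,-210],[-170,210]])
for n,Q,b in(("top",P,B),("scene",Ps,B[[1,2,3,0]])):
    f=lambda p:((np.array([[np.cos(p[2]),-np.sin(p[2])],[np.sin(p[2]),np.cos(p[2])]])@b.T).T+p[:2]-Q).ravel()
    s=least_squares(f,[550,30,0]); p=s.x; Rm=np.array([[np.cos(p[2]),-np.sin(p[2])],[np.sin(p[2]),np.cos(p[2])]])
    print(n,p,np.degrees(p[2]),np.round(s.fun,1)); print("axis",Rm@[-10,130]+p[:2],"zero",Rm@[-10,186]+p[:2])
def tri(a,b):
    o1,d1=ray(m,a,"top");o2,d2=ray(ms,b,"scene")
    t=np.linalg.lstsq(np.c_[d1,-d2],o2-o1,rcond=None)[0]; return (o1+t[0]*d1+o2+t[1]*d2)/2, np.linalg.norm(o1+t[0]*d1-o2-t[1]*d2)
def T(a,b): return tri(np.array(a)/3.+[130,110],np.array(b)/4.+[190,130])
print("knobtop",T([213,311],[488,290]),at_z(m,np.array([213,311])/3.+[130,110],79,"top"),at_z(ms,np.array([488,290])/4.+[190,130],79,"scene"))
print("bar c",T([367,245],[277,225]))
print("clip",at_z(m,np.array([373,212])/3+[130,110],39,"top"),at_z(ms,np.array([227,277])/4+[190,130],39,"scene"))
print("pointer",at_z(m,np.array([173,336])/3+[130,110],29,"top"))
```

```text
top [5.50876222e+02 3.78182253e+01 1.24987106e-01] 7.16123367073389 [ 3.1  2.   4.6 -2.7 -2.5 -3.5 -5.2  4.2]
axis [524.7481774  165.55751161] zero [517.76710875 221.12067099]
scene [5.51832815e+02 4.56530741e+01 1.22508591e-01] 7.019225244102736 [ 5.4 -5.1 -1.7 -3.9 -3.5  6.5 -0.2  2.5]
axis [526.02145339 173.45672673] zero [519.17812015 229.03701811]
knobtop (array([523.4086446 , 166.7330282 ,  79.25376033]), np.float64(3.7577662848935844)) [524.67517246 165.34777487  79.        ] [521.95793758 167.96511591  79.        ]
bar c (array([588.93314829,  10.96223631,  69.111681  ]), np.float64(4.524838918729285))
clip [631.48746236   3.06413778  39.        ] [632.15991257   8.57136819  39.        ]
pointer [506.57957526 214.06633109  29.        ]
```

```bash
cat >> h.py <<'E'
def go(pos,yaw_y):
    "tool down with tool y at world angle yaw_y deg"
    s=env.observe(); p=np.array(s["eef_pos"]); r=rot(s["orientation"])
    y=np.array([np.cos(np.radians(yaw_y)),np.sin(np.radians(yaw_y)),0]); z=np.array([0,0,-1.]); x=np.cross(y,z)
    t=R.from_matrix(np.c_[x,y,z]); 
    print("shift",np.round(r.inv().apply(np.array(pos)-p),1),"turn",np.round((r.inv()*t).as_rotvec(degrees=True),2),"t",s["time"])
E
python3 - <<'E'
from h import *
go([524,167,200],22)
E
```

```text
shift [-473.  -244.5   22.3] turn [-0.    0.   55.01] t 1.0
```

```bash
python3 -m creep '[[[-47,-24,2],[0,0,5.5],85],[[-95,-49,4],[0,0,11],85],[[-142,-73,7],[0,0,16.5],85],[[-189,-98,9],[0,0,22],85],[[-236,-122,11],[0,0,27.5],85],[[-284,-147,13],[0,0,33],85],[[-331,-171,16],[0,0,38.5],85],[[-378,-196,18],[0,0,44],85],[[-426,-220,20],[0,0,49.5],85],[[-473,-244.5,22],[0,0,55],85]]'
```

```text
time: 2.0
eef_pos: [500.3, 186.6, 201.6]
orientation: [0.0, 0.561, 0.828, 0.0]
ft_force: [-0.2, 1.1, -0.8]
grip_width: 85.1
```

```bash
python3 -m creep '[[[0,0,0],[0,0,0],85],[[0,0,0],[0,0,0],85]]'
python3 - <<'E'
from h import *
print(st())
m,im=snap("wrist","w1.png"); print(m)
for t,z in dict(knob_grip=62,pointer_tip=29,zero_mark=25,jaw_handle=76,jaw_pointer=44,size_mark=39).items():
    for q in nets.mark_of("wrist",t)[:2]: print(t,np.round(q["xy"],1),round(q["confidence"],2),np.round(at_z(m,q["xy"],z,"wrist"),1))
E
```

```text
time: 2.2
eef_pos: [500.6, 185.9, 201.2]
orientation: [-0.0, 0.561, 0.828, -0.0]
ft_force: [-0.3, 1.0, -0.1]
grip_width: 84.8
{'time': 2.2, 'qpos': [0.136, 0.35, 1.503, 0.0, 1.289, -0.243], 'joint_velocities': [0.046, -0.026, 0.022, 0.004, 0.001, -0.002], 'effort': [-2.298, -41.329, -26.241, -0.109, -0.071, 0.027], 'eef_pos': [500.552, 185.909, 201.216], 'orientation': [-0.0, 0.561, 0.828, -0.0], 'ft_force': [-0.298, 0.963, -0.077], 'wrist_torque': [0.009, -0.002, -0.009], 'grip_width': 84.763}
{'fx': 297.3186396354542, 'fy': 297.3186396354542, 'cx': 257.07870937248254, 'cy': 189.69441974915983, 'origin': array([470.26147658, 262.94689745, 353.20906407]), 'attitude': array([ 0.96908453, -0.16011348, -0.03026373,  0.18526458])}
knob_grip [273.9 198.3] 0.92 [526.4 168.6  62. ]
pointer_tip [271.1 141.9] 0.94 [504.5 217.9  29. ]
zero_mark [282.6 143.2] 0.69 [517.4 220.8  25. ]
jaw_handle [276.6 324.8] 0.77 [594.8  15.9  76. ]
jaw_pointer [300.6 299.5] 0.57 [620.   42.6  44. ]
jaw_pointer [371.2 181.7] 0.3 [626.6 222.5  44. ]
size_mark [299.  321.7] 0.48 [ 6.394e+02 -4.000e-01  3.900e+01]
size_mark [162.5 199.6] 0.15 [411.1 111.5  39. ]
```

View pics/w1.png

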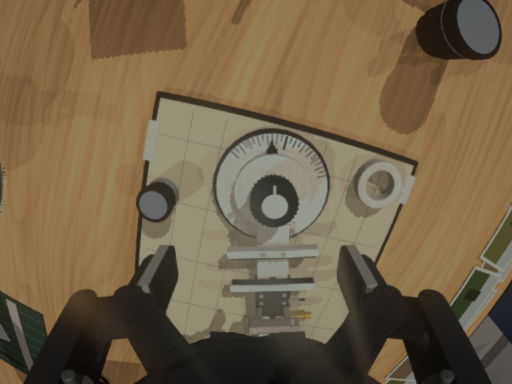

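Run:
```python
from h import *
a=cv2.imread("pics/w1.png"); cv2.imwrite("pics/w1c.png",cv2.resize(a[120:250,205:340],None,fx=4.4,fy=4.4,interpolation=cv2.INTER_CUBIC))
m=optics.camera_model("wrist")
print(at_z(m,[274.5,205.5],79,"wrist"))
go([525.2,168,64],22)
```

```text
[526.23724173 168.50544307  79.        ]
shift [-27.3  16.3 137.9] turn [ 0.04  0.   -0.15] t 2.55
```

View pics/w1c.png

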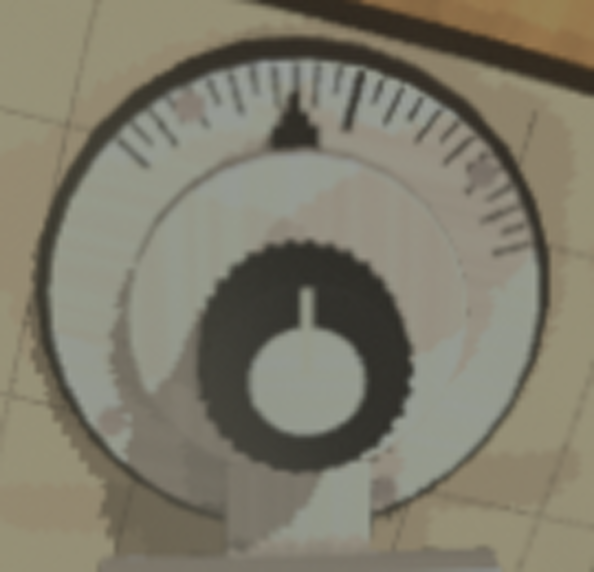

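```bash
python3 - <<'E'
from h import *
m=optics.camera_model("wrist"); ax=np.array([525.7,168.2])
f=lambda u,z:at_z(m,np.array(u)/4.4+[205,120],z,"wrist")[:2]
for n,u,z in(("ptr",[294,92],29),("zero out",[360,72],25),("zero in",[347,130],25)):
    p=f(u,z); d=p-ax; print(n,p,np.hypot(*d),np.degrees(np.arctan2(-d[0],d[1])))
E
python3 -m creep '[[[-27.3,16.3,0],[0,0,0],85],[[-27.3,16.3,40],[0,0,0],85],[[-27.3,16.3,80],[0,0,0],85],[[-27.3,16.3,115],[0,0,0],85],[[-27.3,16.3,137],[0,0,0],85],[[-27.3,16.3,137],[0,0,0],85],[[-27.3,16.3,137],[0,0,0],85]]'
```

```text
ptr [504.26061293 220.54332271] 56.56386434877372 22.27359576852826
zero out [518.24981698 231.14316424] 63.38254610761321 6.75033088734593
zero in [521.05499222 216.01308201] 48.03818177817489 5.5488323813890545
time: 3.25
eef_pos: [525.5, 168.4, 65.8]
orientation: [0.001, 0.56, 0.828, 0.001]
ft_force: [1.2, 0.6, 0.2]
grip_width: 85.4
```

```bash
python3 -m creep '[[[0,0,1],[0,0,0],60],[[0,0,1],[0,0,0],40],[[0,0,1],[0,0,0],40],[[0,0,1],[0,0,0],40],[[0,0,1],[0,0,0],40],[[0,0,1],[0,0,0],40]]'
python3 - <<'E'
from h import *
print(st()["wrist_torque"])
E
```

```text
time: 3.85
eef_pos: [525.3, 168.1, 68.3]
orientation: [0.001, 0.56, 0.829, 0.0]
ft_force: [-15.9, -5.2, 31.1]
grip_width: 40.0
[-0.893, 2.644, -0.008]
```

Run:
```python
from h import *
snap("wrist","w2.png"); snap("scene","s2.png"); print(st())
a=cv2.imread("pics/s2.png"); cv2.imwrite("pics/s2c.png",cv2.resize(a[130:280,240:440],None,fx=4,fy=4,interpolation=cv2.INTER_CUBIC))
```

```text
{'time': 3.95, 'qpos': [0.098, 0.536, 1.601, -0.001, 1.003, -0.284], 'joint_velocities': [-0.0, -0.002, 0.0, 0.001, -0.0, 0.002], 'effort': [0.062, -32.25, -19.829, 0.754, -3.984, -0.008], 'eef_pos': [525.277, 168.068, 68.267], 'orientation': [0.001, 0.56, 0.829, 0.0], 'ft_force': [-15.209, -5.516, 30.283], 'wrist_torque': [-0.873, 2.582, 0.04], 'grip_width': 40.297}
```

View pics/w2.png

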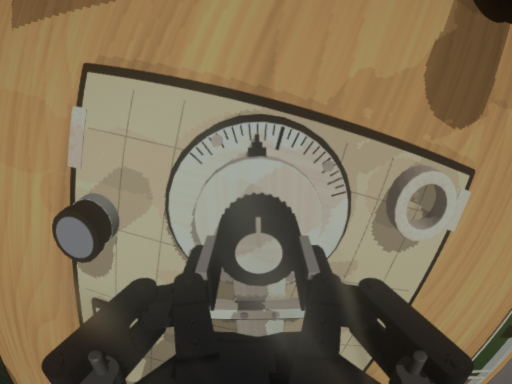

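View pics/s2c.png

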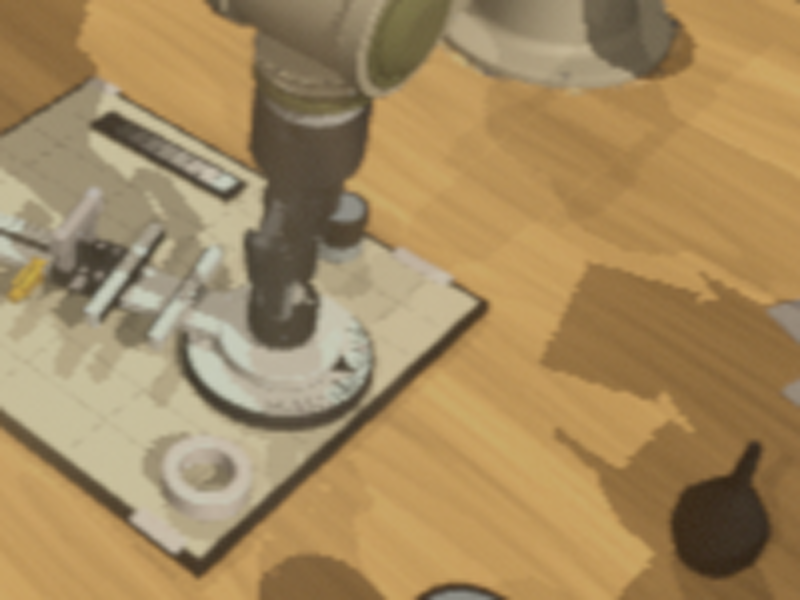

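```bash
python3 -m creep '[[[0,0,0],[0,0,0],35],[[0,0,0],[0,0,0],35],[[0,0,0],[0,0,3],35],[[0,0,0],[0,0,6],35],[[0,0,0],[0,0,9],35],[[0,0,0],[0,0,12],35],[[0,0,0],[0,0,14],35],[[0,0,0],[0,0,15],35],[[0,0,0],[0,0,15],35]]'
cat > look.py <<'E'
import sys
from h import *
n=sys.argv[1]; m,im=snap("wrist",n+".png")
y0,y1,x0,x1=map(int,sys.argv[2:6]); f=min(800/(x1-x0),600/(y1-y0))
cv2.imwrite("pics/"+n+"c.png",cv2.resize(im[y0:y1,x0:x1,::-1],None,fx=f,fy=f,interpolation=cv2.INTER_CUBIC)); print("f",f,m["origin"],m["attitude"])
s=st(); print(s["ft_force"],s["wrist_torque"],s["grip_width"])
for t,z in dict(pointer_tip=29,zero_mark=25).items():
    for q in nets.mark_of("wrist",t)[:1]:
        p=at_z(m,q["xy"],z,"wrist")[:2]; d=p-[525.5,168.2]
        print(t,np.round(q["xy"],1),q["confidence"],p,np.hypot(*d),np.degrees(np.arctan2(-d[0],d[1])))
E
python3 look.py w3 90 280 140 380
```

```text
time: 4.85
eef_pos: [526.2, 167.6, 69.1]
orientation: [0.002, 0.663, 0.748, 0.001]
ft_force: [-0.2, -2.5, 7.0]
grip_width: 35.2
f 3.1578947368421053 [515.86346697 250.16318365 220.93035285] [ 0.98469492 -0.1637094  -0.01163976  0.05864864]
[-0.12, -2.839, 7.981] [-0.514, 0.035, 0.125] 34.924
pointer_tip [232.2 139.2] 0.73 [504.14984406 217.66996714] 53.88048633543539 23.343971507036073
zero_mark [254.6 135.2] 0.64 [518.40470072 221.3651787 ] 53.63655002363889 7.601641100241653
```

View pics/w3c.png

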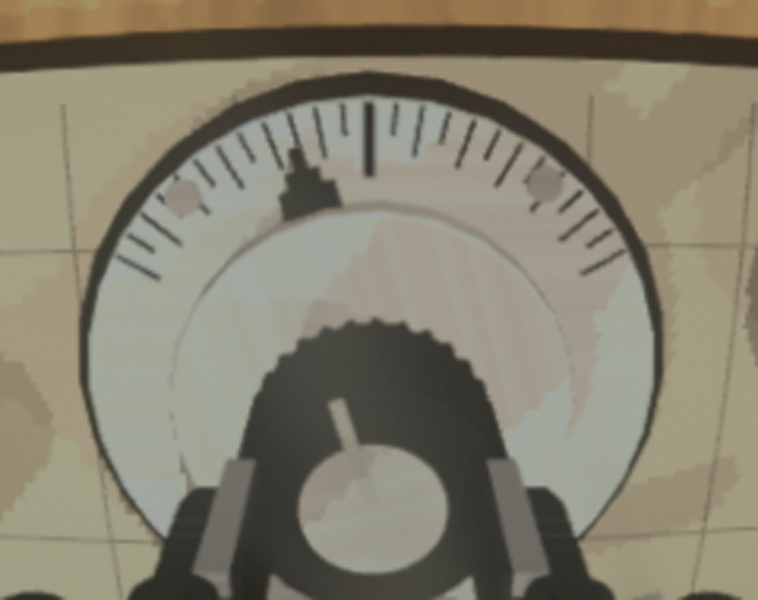

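Run:
```python
from h import *
m,im=snap("scene","s3.png")
a=im[160:240,270:360,::-1].copy(); cv2.imwrite("pics/s3c.png",cv2.resize(a,None,fx=7,fy=7,interpolation=cv2.INTER_CUBIC))
def proj(m,p):
    d=att(m).T@(np.array(p)-m["origin"]); return m["cx"]+m["fx"]*d[0]/-d[2], m["cy"]+m["fy"]*d[1]/d[2]
for z in (40,52,69,79,100,120): u=proj(m,[525.5,168,z]); print(z,u,((u[0]-270)*7,(u[1]-160)*7))
```

```text
40 (np.float64(309.90016277737885), np.float64(212.8037227649402)) (np.float64(279.30113944165197), np.float64(369.62605935458146))
52 (np.float64(310.26465529804676), np.float64(209.85470131725594)) (np.float64(281.85258708632733), np.float64(348.9829092207916))
69 (np.float64(310.7903008018683), np.float64(205.6018297856039)) (np.float64(285.532105613078), np.float64(319.2128084992274))
79 (np.float64(311.1047106251733), np.float64(203.05801541435085)) (np.float64(287.7329743762132), np.float64(301.40610790045594))
100 (np.float64(311.7779056979319), np.float64(197.61135575614242)) (np.float64(292.4453398855232), np.float64(263.2794902929969))
120 (np.float64(312.4358678921784), np.float64(192.28794165962535)) (np.float64(297.05107524524885), np.float64(226.01559161737742))
```

View pics/s3c.png

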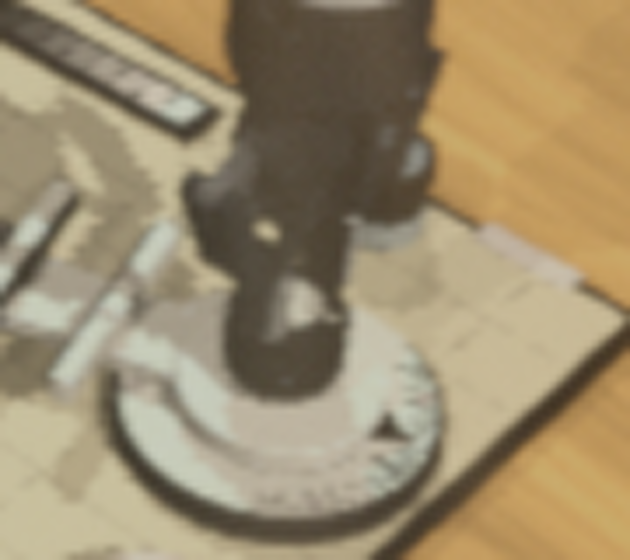

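View pics/w3.png

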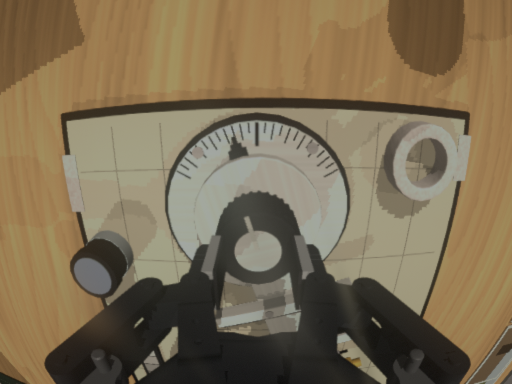

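Run:
```python
from h import *
m=optics.camera_model("wrist"); s=env.observe(); r=rot(s["orientation"]); p=np.array(s["eef_pos"])
def pw(P):
    d=att(m).T@(P-m["origin"]); d=np.array([d[0],-d[1],-d[2]]); th=np.arctan2(np.hypot(d[0],d[1]),d[2]); n=np.hypot(d[0],d[1]); return np.round([m["cx"]+m["fx"]*th*d[0]/n,m["cy"]+m["fy"]*th*d[1]/n],0)
print(p,s["grip_width"])
for z in (-30,-15,0,17):
    print(z,[pw(p+r.apply([x,y,z])) for x,y in ((-11,-17.5),(-11,17.5),(11,17.5))])
print("knob top pred", [pw(np.array([525.7+24*np.cos(a),168.2+24*np.sin(a),79])) for a in np.radians([7,97,187,277])])
print("camera in tool", r.inv().apply(m["origin"]-p))
```

```text
[526.18926669 167.64017564  69.1494265 ] 35.502884864523985
-30 [array([222., 287.]), array([291., 287.]), array([294., 250.])]
-15 [array([225., 271.]), array([288., 271.]), array([290., 236.])]
0 [array([228., 257.]), array([286., 257.]), array([288., 223.])]
17 [array([230., 243.]), array([284., 243.]), array([285., 212.])]
knob top pred [array([300., 248.]), array([256., 208.]), array([213., 248.]), array([256., 283.])]
camera in tool [  82.89038633    0.27249233 -151.93766109]
```

```bash
python3 -m creep '[[[0,0,-3],[0,0,0],35],[[0,0,-3],[0,0,0],35]]'; python3 look.py w4 150 330 150 370
```

```text
time: 5.25
eef_pos: [526.3, 167.7, 72.4]
orientation: [0.002, 0.663, 0.749, 0.001]
ft_force: [-0.2, -0.7, -0.0]
grip_width: 35.1
f 3.3333333333333335 [515.91323479 250.19278154 224.2113315 ] [ 0.98469356 -0.16363579 -0.01191541  0.05882122]
[-0.242, 0.56, -0.698] [0.032, -0.028, -0.017] 34.946
pointer_tip [234.3 139.5] 0.67 [505.51767027 217.12695967] 52.850173923314195 22.21566590276641
zero_mark [256.8 135.5] 0.81 [520.10055232 220.92039475] 52.99617022304418 5.84765457054441
```

View pics/w4c.png

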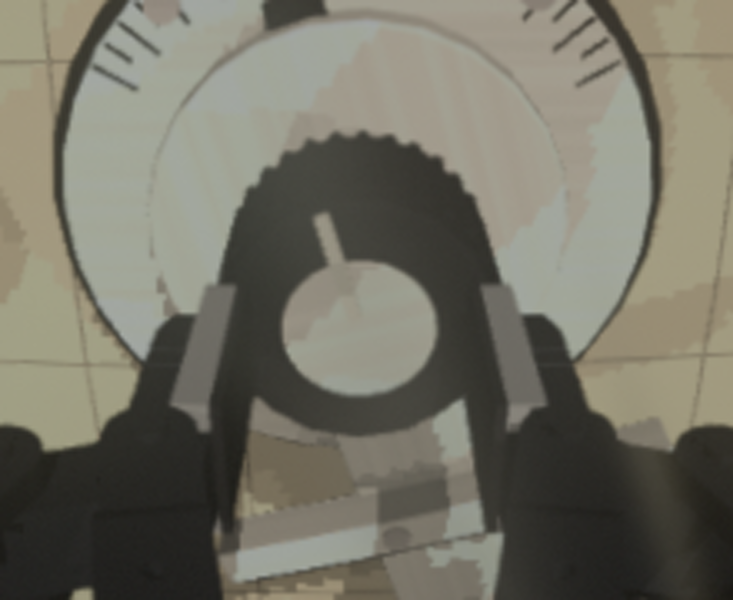

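Run:
```python
from h import *
a=lambda o,q:dict(fx=297.3186,fy=297.3186,cx=257.0787,cy=189.6944,origin=np.array(o),attitude=np.array(q))
m1=a([470.26,262.95,353.21],[ .96908453,-.16011348,-.03026373,.18526458])
m3=a([515.863,250.163,220.93],[.98469492,-.1637094,-.01163976,.05864864])
f=lambda m,u,z:at_z(m,u,z,"wrist")
for n,m,L,Rr in(("w1",m1,np.array([38,285])/4.4+[205,120],np.array([549,292])/4.4+[205,120]),("w3",m3,np.array([80,355])/3.158+[140,90],np.array([662,355])/3.158+[140,90])):
    for z in (13,25): A,B=f(m,L,z),f(m,Rr,z); print(n,z,np.linalg.norm(A-B),(A+B)/2)
# knob top
for n,m,L,Rr in(("w1 knob",m1,np.array([198,355])/4.4+[205,120],np.array([412,355])/4.4+[205,120]),):
    A,B=f(m,L,79),f(m,Rr,79); print(n,np.linalg.norm(A-B),(A+B)/2)
```

```text
w1 13 141.88069335323658 [527.74591204 167.1832547   13.        ]
w1 25 136.87623046196697 [525.71824988 170.56117111  25.        ]
w3 13 143.01884324538418 [526.78633532 169.30039612  13.        ]
w3 25 134.76497839209412 [526.15593074 173.96711688  25.        ]
w1 knob 48.2661256289202 [524.5996713  171.97695105  79.        ]
```

```bash
python3 -m creep '[[[0,0,-4],[0,0,-7],60],[[0,0,-4],[0,0,-15],85],[[0,0,-4],[0,0,-15],85],[[0,0,-4],[0,0,-15],85],[[0,0,2],[0,0,-15],85],[[0,0,7],[0,0,-15],85],[[0,0,12],[0,0,-15],85],[[0,0,15],[0,0,-15],85],[[0,0,15],[0,0,-15],85]]'; python3 look.py w5 100 384 80 440;python3 - <<'E'
from h import *
snap("scene","s5.png")
a=cv2.imread("pics/s5.png")[160:240,270:360]; cv2.imwrite("pics/s5c.png",cv2.resize(a,None,fx=7,fy=7,interpolation=cv2.INTER_CUBIC))
E
```

```text
time: 6.3
eef_pos: [525.7, 167.7, 56.3]
orientation: [0.001, 0.56, 0.829, 0.0]
ft_force: [-0.3, -0.5, -0.5]
grip_width: 85.0
f 2.112676056338028 [494.68318319 244.79846052 208.04526427] [ 0.96853567 -0.16115431 -0.03194392  0.18694261]
[0.034, -0.18, 0.071] [0.004, -0.008, -0.01] 85.069
pointer_tip [256.1 139.7] 0.82 [505.29358597 217.54227277] 53.319405942557665 22.269848792119607
```

View pics/w5c.png

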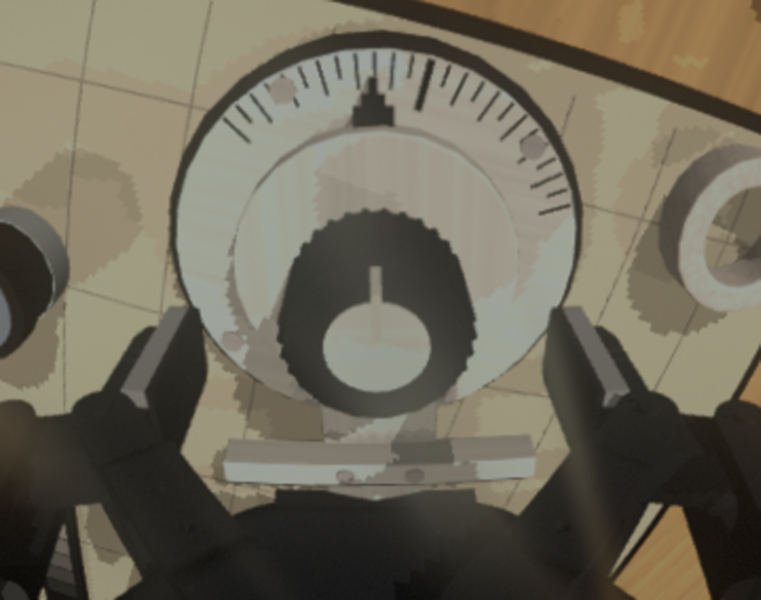

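View pics/s5c.png

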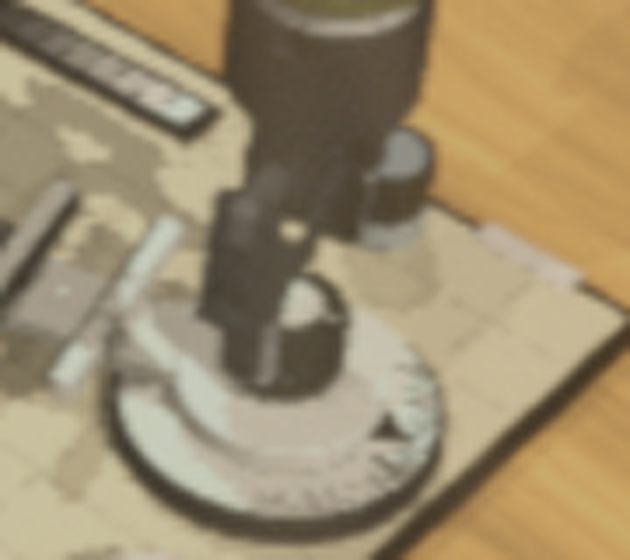

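Run:
```python
from h import *
m=optics.camera_model("scene")
def proj(m,p):
    d=att(m).T@(np.array(p)-m["origin"]); return m["cx"]+m["fx"]*d[0]/-d[2], m["cy"]+m["fy"]*d[1]/d[2]
for r in (45,55):
  for z in (45,55,65,75,85): 
    u=proj(m,[525.7+r*np.cos(.384),168+r*np.sin(.384),z]); print(r,z,np.round(((u[0]-270)*7,(u[1]-160)*7)))
```

```text
45 45 [235. 432.]
45 55 [236. 414.]
45 65 [238. 397.]
45 75 [240. 379.]
45 85 [242. 361.]
55 45 [224. 448.]
55 55 [226. 431.]
55 65 [228. 413.]
55 75 [230. 395.]
55 85 [232. 377.]
```

```bash
python3 -m creep '[[[0,0,5],[0,0,0],85],[[0,0,10],[0,0,0],85],[[0,0,14],[0,0,0],85],[[0,0,16],[0,0,0],85],[[0,0,16],[0,0,0],85]]'
```

```text
time: 7.0
eef_pos: [526.0, 167.7, 40.6]
orientation: [0.002, 0.56, 0.829, 0.0]
ft_force: [-0.0, 0.5, -0.1]
grip_width: 85.1
```

```bash
python3 -m creep '[[[0,0,0],[0,0,0],60],[[0,0,0],[0,0,0],30],[[0,0,0],[0,0,0],30],[[0,0,0],[0,0,0],30],[[0,0,0],[0,0,0],30]]'
```

```text
time: 7.5
eef_pos: [526.3, 167.7, 41.2]
orientation: [0.002, 0.56, 0.829, 0.001]
ft_force: [-1.1, -0.2, 6.0]
grip_width: 46.8
```

```bash
python3 -m creep '[[[0,0,0],[0,0,3],20],[[0,0,0],[0,0,6],20],[[0,0,0],[0,0,9],20],[[0,0,0],[0,0,12],20],[[0,0,0],[0,0,14],20],[[0,0,0],[0,0,15],20],[[0,0,0],[0,0,15],20]]';python3 look.py w6 80 280 130 380
```

```text
time: 8.2
eef_pos: [526.5, 167.8, 41.2]
orientation: [0.002, 0.663, 0.749, 0.001]
ft_force: [1.7, 1.3, -0.5]
grip_width: 46.3
f 3.0 [516.0810366  250.27329443 193.03865584] [ 0.98469857 -0.16358668 -0.01198907  0.05885895]
[2.121, -0.019, -1.147] [0.105, -0.227, 0.034] 46.811
pointer_tip [256.5 144. ] 0.76 [519.9619403  221.38737669] 53.47492070322584 5.94442045897366
zero_mark [254.5 142.4] 0.96 [518.81118779 221.47291115] 53.69118429235296 7.156463752056545
```

View pics/w6c.png

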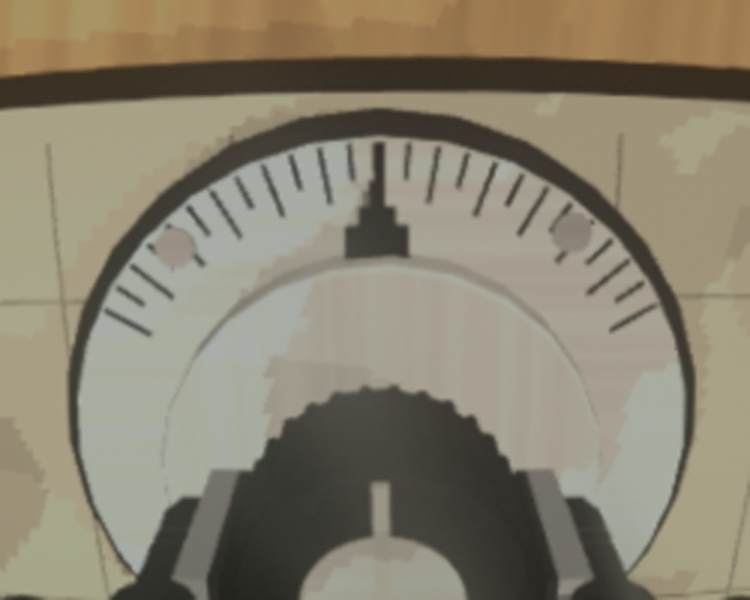

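Run:
```python
import cv2
a=cv2.imread("pics/w6.png")[122:172,225:290]; cv2.imwrite("pics/w6z.png",cv2.resize(a,None,fx=12,fy=12,interpolation=cv2.INTER_NEAREST))
```

View pics/w6z.png

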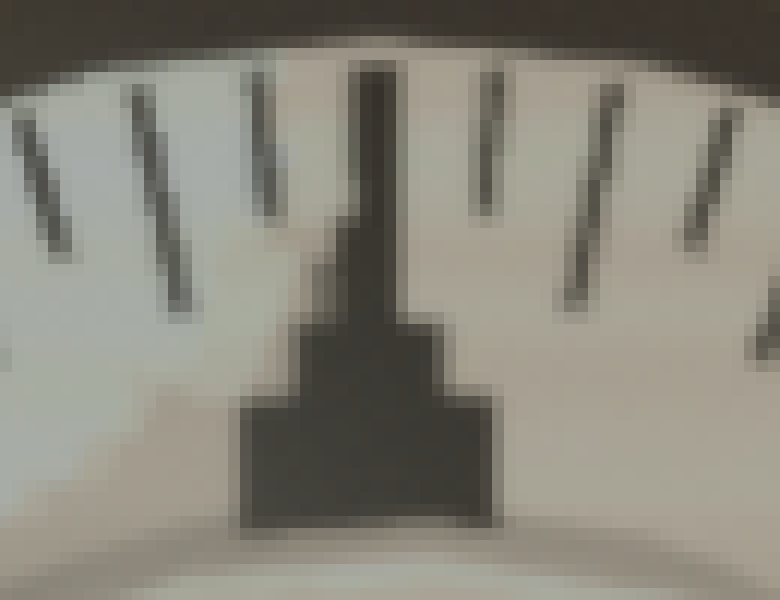

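```bash
python3 -m creep '[[[0,0,0],[0,0,0.5],20],[[0,0,0],[0,0,0.5],20],[[0,0,0],[0,0,0.5],20]]';python3 look.py w7 122 172 225 290
```

```text
time: 8.65
eef_pos: [526.6, 167.8, 41.3]
orientation: [0.002, 0.666, 0.746, 0.001]
ft_force: [3.6, 1.5, -0.5]
grip_width: 46.6
f 12.0 [516.78623817 250.33757878 193.05328764] [ 0.9849529  -0.16355335 -0.01131752  0.05468097]
[2.486, 0.918, -0.512] [0.068, -0.164, 0.318] 46.398
pointer_tip [251.9 143.3] 0.63 [517.83294857 221.56033525] 53.90833939261554 8.176551209170503
zero_mark [256.3 143.9] 0.72 [520.39678735 220.78679565] 52.83383249687302 5.5428331324377655
```

View pics/w7c.png

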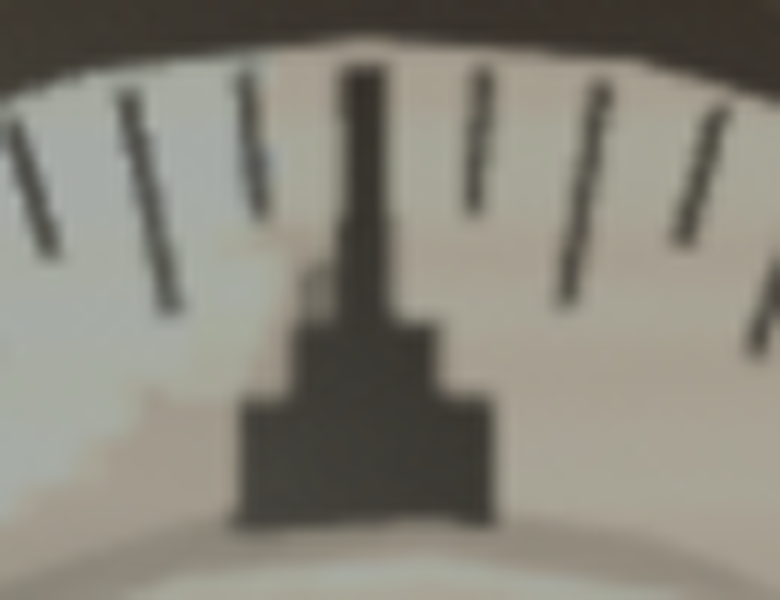

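Run:
```python
import cv2,numpy as np
a=cv2.imread("pics/w5.png")[122:172,225:290]; a=cv2.resize(a,None,fx=8,fy=8,interpolation=cv2.INTER_CUBIC)
b=cv2.imread("pics/w3.png")[122:172,205:270]; b=cv2.resize(b,None,fx=8,fy=8,interpolation=cv2.INTER_CUBIC)
b=cv2.resize(b,None,fx=.5,fy=.5); a=cv2.resize(a,None,fx=.5,fy=.5)
cv2.imwrite("pics/cmp.png",cv2.resize(np.hstack([a,b]),None,fx=1.5,fy=1.5))
```

```text
(no output)
```

View pics/cmp.png

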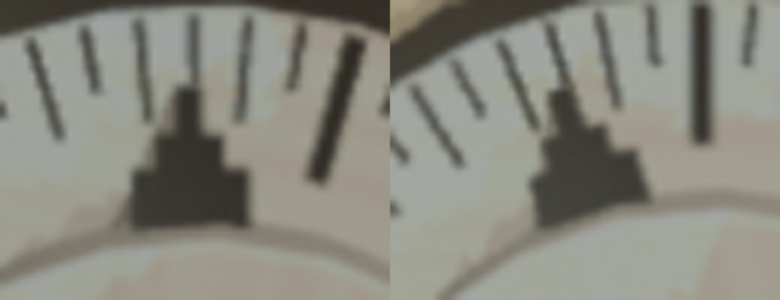

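```bash
python3 -m creep '[[[0,0,0],[0,0,0],50],[[0,0,0],[0,0,0],70],[[0,0,0],[0,0,0],85],[[0,0,0],[0,0,0],85],[[0,0,-20],[0,0,0],85],[[0,0,-60],[0,0,0],85],[[0,0,-100],[0,0,0],85],[[0,0,-100],[0,0,0],85]]'; python3 look.py w8 60 384 60 450
python3 - <<'E'
from h import *
print(st()["qpos"])
m=optics.camera_model("wrist")
for t,z in dict(knob_grip=62,jaw_handle=76,jaw_pointer=44,size_mark=39).items():
    for q in nets.mark_of("wrist",t)[:2]: print(t,np.round(q["xy"],1),round(q["confidence"],2),np.round(at_z(m,q["xy"],z,"wrist"),1))
E
```

```text
time: 9.6
eef_pos: [528.4, 168.2, 146.5]
orientation: [0.005, 0.666, 0.746, 0.005]
ft_force: [0.1, 0.5, -0.2]
grip_width: 84.5
f 1.8518518518518519 [517.19496099 250.61419477 298.2759548 ] [ 0.9849652  -0.16334222 -0.01597419  0.05392315]
[-0.042, -0.802, -1.136] [0.009, 0.059, -0.044] 84.83
pointer_tip [251.6 122.9] 0.56 [519.14075965 222.34287348] 54.51505008744815 6.698866922699291
[0.097, 0.444, 1.532, -0.002, 1.161, -0.014]
knob_grip [252.3 195.2] 0.69 [522.2 167.   62. ]
jaw_handle [258.8 347. ] 0.9 [546.5   1.7  76. ]
jaw_pointer [291.7 312.7] 0.75 [580.5  27.   44. ]
size_mark [289.1 333.6] 0.75 [585.  -12.6  39. ]
```

View pics/w8c.png

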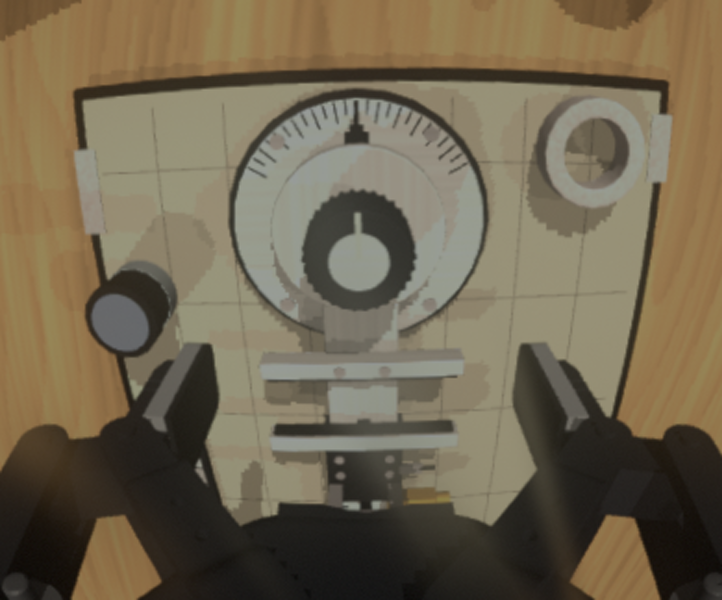

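Run:
```python
from h import *
go([546,3,160],-83)
```

```text
shift [-166.1    1.9  -19.6] turn [ 1.800e-01 -5.000e-02  8.944e+01] t 9.95
```

```bash
python3 -m creep '[[[-15,0,-20],[0,0,8],60],[[-35,0,-20],[0,0,16],60],[[-55,0,-20],[0,0,24],60],[[-75,0,-20],[0,0,32],60],[[-95,1,-20],[0,0,40],60],[[-115,1,-20],[0,0,48],60],[[-135,2,-20],[0,0,56],60],[[-155,2,-20],[0,0,64],60],[[-166,2,-20],[0,0,72],60],[[-166,2,-20],[0.2,0,80],60]]'
python3 -m creep '[[[0,0,0],[0,0,5],60],[[0,0,0],[0,0,9.4],60],[[0,0,0],[0,0,9.4],60],[[0,0,0],[0,0,9.4],60]]'
python3 - <<'E'
from h import *
m,im=snap("wrist","w9.png")
go([546,3,160],-83); print(m["origin"])
for t,z in dict(knob_grip=62,pointer_tip=29,zero_mark=25,jaw_handle=76,jaw_pointer=44,size_mark=39).items():
    for q in nets.mark_of("wrist",t)[:2]: print(t,np.round(q["xy"],1),round(q["confidence"],2),np.round(at_z(m,q["xy"],z,"wrist"),1))
E
```

```text
time: 10.95
eef_pos: [546.0, 1.8, 159.6]
orientation: [-0.0, 0.99, 0.139, -0.001]
ft_force: [-0.1, 0.6, 0.4]
grip_width: 60.2
time: 11.35
eef_pos: [545.9, 1.8, 159.2]
orientation: [-0.0, 0.998, 0.059, -0.001]
ft_force: [0.6, 0.1, -0.7]
grip_width: 60.0
shift [ 0.2 -1.2 -0.7] turn [-0.06  0.09 -0.28] t 11.4
[628.84477338  11.39932238 311.02615207]
knob_grip [ 90.1 187.1] 0.6 [527.6 166.1  62. ]
pointer_tip [ 62.6 178.6] 0.76 [520.1 226.   29. ]
zero_mark [ 63.1 178.4] 0.91 [518.9 228.2  25. ]
zero_mark [257.2 191.4] 0.52 [ 5.297e+02 -1.000e-01  2.500e+01]
jaw_handle [258.3 192. ] 0.91 [547.   1.  76.]
jaw_handle [237.5 136.7] 0.35 [591.4  22.9  76. ]
jaw_pointer [241.9 136.3] 0.97 [587.1  20.6  44. ]
size_mark [282.5 138.1] 0.79 [589.1 -16.6  39. ]
```

View pics/w9.png

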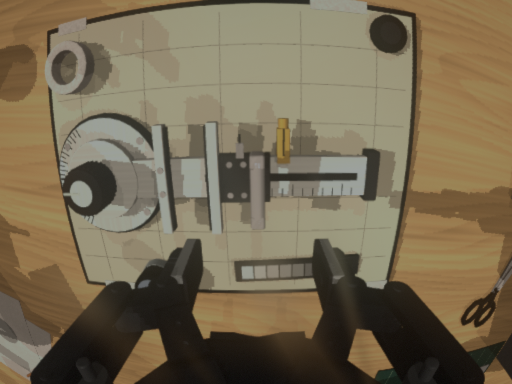

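Run:
```python
import cv2
a=cv2.imread("pics/w9.png"); cv2.imwrite("pics/w9c.png",cv2.resize(a[105:245,195:390],None,fx=4,fy=4,interpolation=cv2.INTER_CUBIC))
```

```text
(no output)
```

View pics/w9c.png

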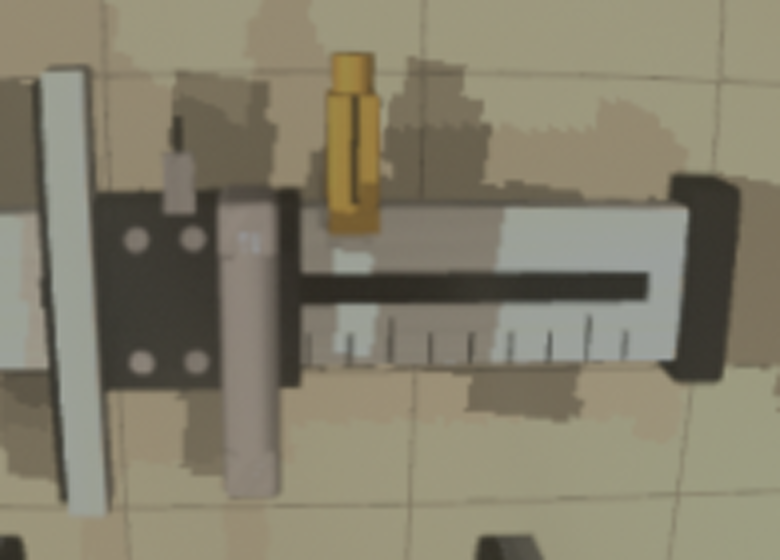

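Run:
```python
from h import *
m=optics.camera_model("wrist"); c=lambda u:np.array(u)/4.+[195,105]
u=np.array([.1227,-.9924])
P=at_z(m,c([178,125]),44,"wrist")[:2]; M1=at_z(m,c([354,100]),39,"wrist")[:2]; M2=at_z(m,c([354.5,200]),39,"wrist")[:2]
print(P,M1,M2,(M1-P)@u,(M2-P)@u)
A=at_z(m,c([242,200]),86,"wrist")[:2];B=at_z(m,c([254,485]),86,"wrist")[:2]; print("bar",A,B,np.degrees(np.arctan2(*(B-A)[::-1])),(A+B)/2,np.hypot(*(A-B)))
A=at_z(m,c([310,273]),36,"wrist")[:2];B=at_z(m,c([648,273]),36,"wrist")[:2]; print("slot",np.degrees(np.arctan2(*(B-A)[::-1])))
A=at_z(m,c([310,206]),36,"wrist")[:2];B=at_z(m,c([685,207]),36,"wrist")[:2]; print("rail edge",np.degrees(np.arctan2(*(B-A)[::-1])))
```

```text
[587.08822547  22.66886234] [596.84966686 -16.70524313] [573.41115903 -19.999073  ] 40.272591120366755 40.66548297477131
bar [580.3982434    7.06453465] [520.21003902  -2.31899961] -171.1387379543579 [550.30414121   2.37276752] 60.915274449143524
slot -82.97505409554036
rail edge -82.64223053284337
```

```bash
python3 -m creep '[[[0,0,20],[0,0,-0.3],42],[[0,0,45],[0,0,-0.3],42],[[0,0,70],[0,0,-0.3],42],[[0,0,85],[0,0,-0.3],42],[[0,0,95],[0,0,-0.3],42],[[0,0,100],[0,0,-0.3],42],[[0,0,100],[0,0,-0.3],42]]'
python3 - <<'E'
from h import *
m,im=snap("wrist","w10.png"); print(st()["eef_pos"]);go([546,3,55],-83)
E
```

```text
time: 12.4
eef_pos: [545.9, 1.9, 59.5]
orientation: [-0.0, 0.998, 0.06, -0.001]
ft_force: [0.7, -0.1, -0.5]
grip_width: 42.1
[546.21, 1.811, 60.083]
shift [-0.1 -1.2  5.1] turn [-0.03  0.03 -0.06] t 12.45
```

View pics/w10.png

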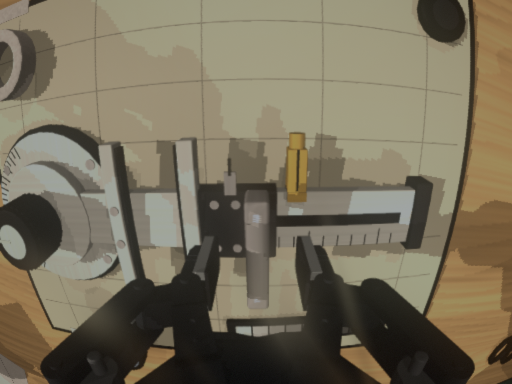

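```bash
python3 -m creep '[[[0,0,4],[0,0,0],42],[[0,0,4],[0,0,0],42],[[0,0,4],[0,0,0],24],[[0,0,4],[0,0,0],14],[[0,0,4],[0,0,0],10],[[0,0,4],[0,0,0],6],[[0,0,4],[0,0,0],0],[[0,0,4],[0,0,0],0]]'
python3 - <<'E'
from h import *
m,im=snap("wrist","w11.png"); print(st()); go([546,3,55],-83)
E
```

```text
time: 13.25
eef_pos: [546.3, 1.9, 56.4]
orientation: [-0.0, 0.998, 0.061, -0.0]
ft_force: [-2.3, 1.4, 5.5]
grip_width: 10.7
{'time': 13.3, 'qpos': [-0.211, 0.544, 1.625, 0.0, 0.973, 1.238], 'joint_velocities': [0.001, -0.001, -0.001, 0.0, -0.002, 0.0], 'effort': [-0.925, -44.055, -20.418, 0.083, -0.467, 0.358], 'eef_pos': [546.308, 1.828, 56.431], 'orientation': [-0.0, 0.998, 0.061, -0.0], 'ft_force': [-2.128, 2.013, 5.783], 'wrist_torque': [0.147, 0.306, 0.37], 'grip_width': 10.632}
shift [-0.2 -1.2  1.4] turn [-0.02  0.01 -0.04] t 13.3
```

View pics/w11.png

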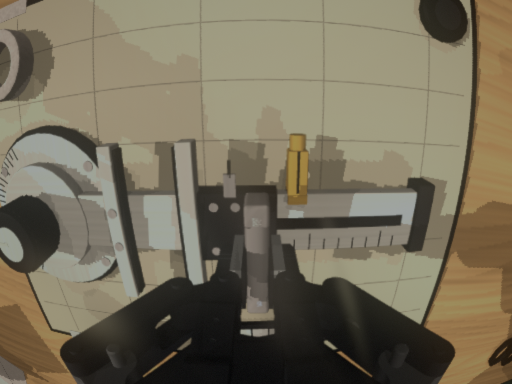

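```bash
python3 -m creep '[[[0,3,0],[0,0,0],0],[[0,8,0],[0,0,0],0],[[0,14,0],[0,0,0],0],[[0,20,0],[0,0,0],0],[[0,26,0],[0,0,0],0],[[0,32,0],[0,0,0],0],[[0,36,0],[0,0,0],0],[[0,38,0],[0,0,0],0],[[0,38,0],[0,0,0],0]]'; python3 look.py w12 80 260 160 400
```

```text
time: 14.2
eef_pos: [551.0, -35.4, 56.4]
orientation: [-0.001, 0.998, 0.061, 0.0]
ft_force: [-0.7, 6.4, 3.4]
grip_width: 10.9
f 3.3333333333333335 [633.58845021 -25.60908337 208.39241552] [ 0.73843108 -0.12158645  0.10885548 -0.6542834 ]
[-0.151, 6.264, 3.141] [1.005, -0.024, 0.272] 11.0
pointer_tip [234.3 164.2] 0.53 [587.89647902 -16.5661748 ] 195.0175888046118 -161.3399123576326
zero_mark [397.8   8.9] 0.41 [ 706.01850421 -108.75902749] 330.59527109636565 -146.90418344113658
```

View pics/w12c.png

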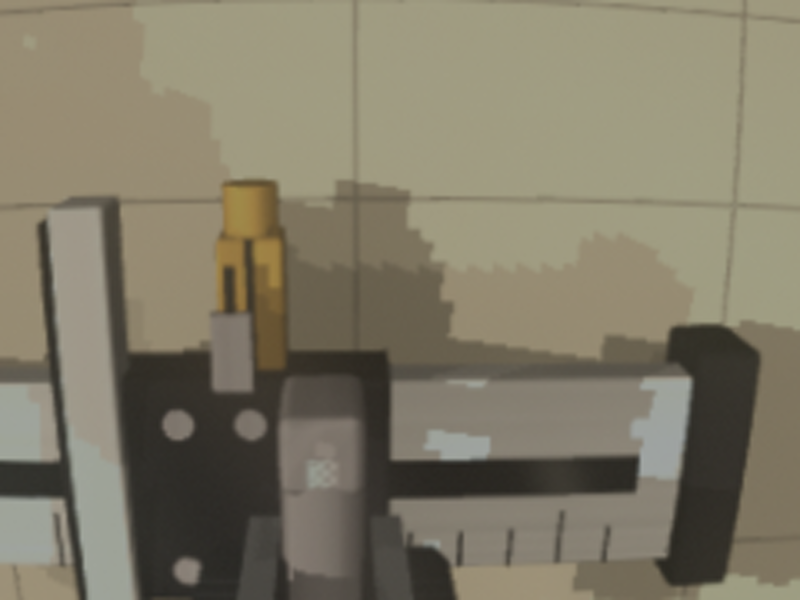

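View pics/w12.png

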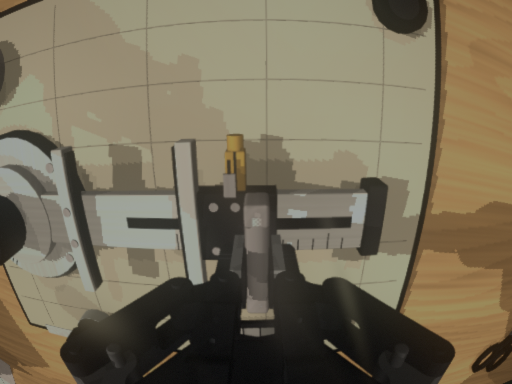

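```bash
cat > jm.py <<'E'
import sys
from h import *
m=optics.camera_model("wrist"); v=list(map(float,sys.argv[1:]))  # px ptr x y, mark x y, mark2
u=np.array([.1227,-.9924])
P=at_z(m,v[0:2],44,"wrist")[:2]; M=at_z(m,v[2:4],39,"wrist")[:2]; print((M-P)@u,P,M,((M-P)@[u[1],-u[0]]))
E
python3 jm.py $(python3 -c "print(160+230/3.333,80+272/3.333,160+248/3.333,80+245/3.333)")
python3 - <<'E'
import cv2
a=cv2.imread("pics/w12.png")[125:205,210:270]; cv2.imwrite("pics/w12z.png",cv2.resize(a,None,fx=7.5,fy=7.5,interpolation=cv2.INTER_NEAREST))
E
```

```text
2.7896231267033142 [592.85629634 -13.98449668] [596.81618821 -16.30588361] -3.644962519914661
```

View pics/w12z.png

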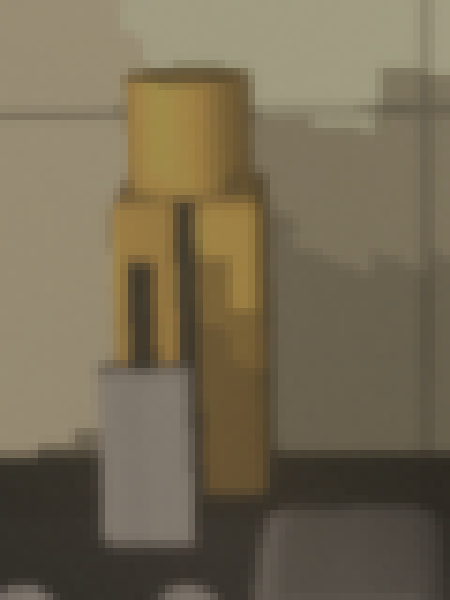

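```bash
python3 jm.py 228.9 160.3 234.5 153; python3 jm.py 228.9 160.3 235 173;  python3 -m creep '[[[0,1,0],[0,0,0],0],[[0,2,0],[0,0,0],0],[[0,2.8,0],[0,0,0],0],[[0,2.8,0],[0,0,0],0],[[0,2.8,0],[0,0,0],0]]'; python3 look.py w13 125 205 210 270
```

```text
2.890429118937722 [593.61169109 -13.85036323] [597.12302535 -16.32878766] -3.1805454422245867
2.9148605555725684 [593.61169109 -13.85036323] [585.12169444 -17.83724668] 8.914663278369684
time: 14.85
eef_pos: [551.2, -37.2, 56.4]
orientation: [-0.002, 0.998, 0.061, -0.0]
ft_force: [-0.3, 6.2, 3.3]
grip_width: 10.8
f 7.5 [633.86262041 -27.62095856 208.38317076] [ 0.738587   -0.12113508  0.10939178 -0.65410166]
[0.27, 6.607, 4.176] [1.022, 0.103, 0.29] 10.83
```

View pics/w13c.png

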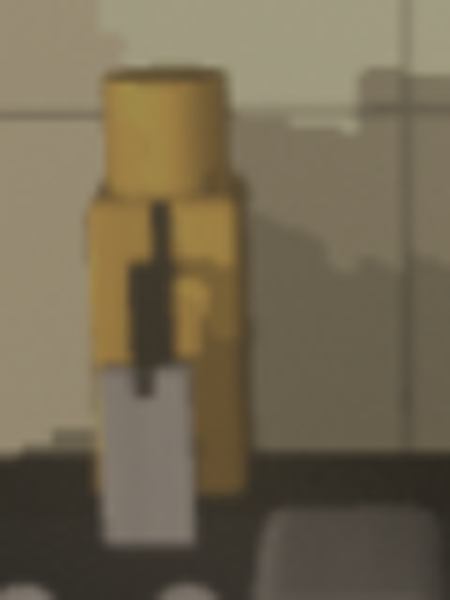

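```bash
python3 jm.py 229.1 160.3 231.3 153; python3 jm.py 229.1 160.3 231.6 165
python3 - <<'E'
from h import *
snap("wrist","w13b.png"); snap("scene","s13.png")
a=cv2.imread("pics/w13.png")[110:290,0:160]; cv2.imwrite("pics/w13p.png",cv2.resize(a,None,fx=3.3,fy=3.3,interpolation=cv2.INTER_CUBIC))
a=cv2.imread("pics/s13.png")[170:250,230:360]; cv2.imwrite("pics/s13c.png",cv2.resize(a,None,fx=6,fy=6,interpolation=cv2.INTER_CUBIC))
E
```

```text
0.8992190876177761 [593.88294442 -15.92650654] [597.16804223 -16.42644365] -3.198788784048727
0.8991849224193521 [593.88294442 -15.92650654] [590.00800594 -17.31167368] 4.015448955947848
```

View pics/w13p.png

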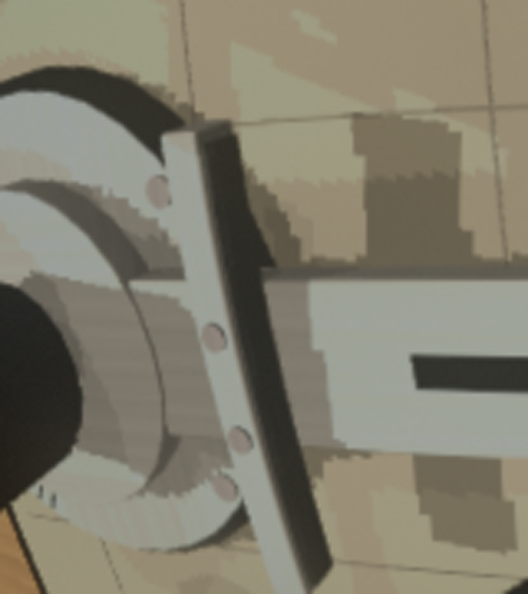

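View pics/s13c.png

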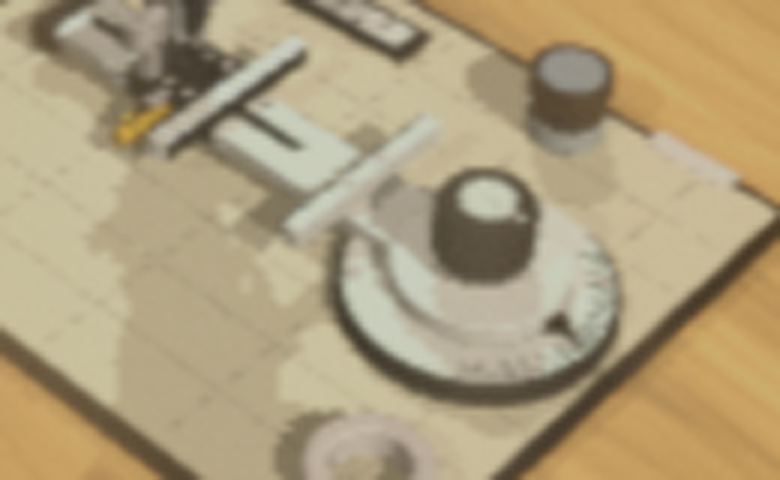

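```bash
python3 -m creep '[[[0,0.9,0],[0,0,0],0],[[0,1.8,0],[0,0,0],0],[[0,1.8,0],[0,0,0],0],[[0,1.8,0],[0,0,0],0]]'; python3 look.py w14 125 205 210 270
```

```text
time: 15.5
eef_pos: [551.3, -38.2, 56.4]
orientation: [-0.002, 0.998, 0.061, -0.0]
ft_force: [-1.8, 7.1, 3.8]
grip_width: 11.0
f 7.5 [634.02766109 -28.8073386  208.37336628] [ 0.73869675 -0.12069163  0.10994524 -0.65396689]
[-1.324, 7.329, 4.096] [0.968, 0.162, 0.26] 10.711
pointer_tip [394.1   7.9] 0.71 [ 704.59341056 -106.78762601] 328.1655743197311 -146.92468407695085
zero_mark [257.6 257.3] 0.28 [521.02011474 -42.0550347 ] 210.30275553801488 178.7793886287238
```

View pics/w14c.png

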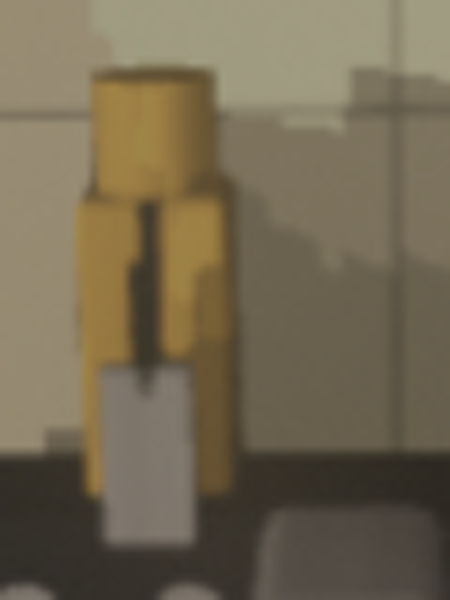

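View pics/w14.png

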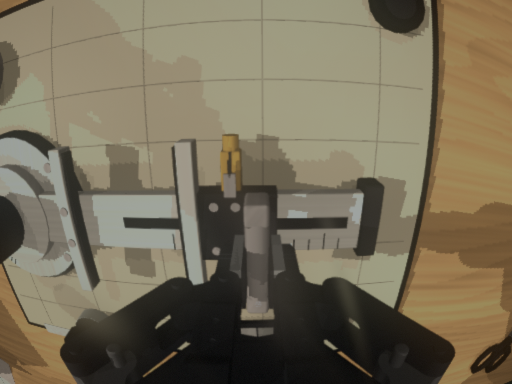

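```bash
python3 jm.py 229.1 160.3 229.75 153
cat > ang.py <<'E'
from h import *
base=optics.camera_model("wrist")
def ang(im,m,cols,r0,r1,slope=0,pol=0):
    g=cv2.GaussianBlur(cv2.cvtColor(im,cv2.COLOR_BGR2GRAY).astype(float),(0,0),0.8); pts=[]
    for c in cols:
        o=slope*(c-cols[0]); a=int(r0+o);b=int(r1+o); col=g[a:b,c]
        if pol==2: w=np.clip(np.median(col)-col-1,0,None)
        else: w=np.clip(pol*np.gradient(col),0,None)
        k=w.argmax(); lo,hi=max(0,k-2),k+3; ww=w[lo:hi]
        if ww.sum()<3: continue
        y=a+(ww*np.arange(lo,lo+len(ww))).sum()/ww.sum(); pts.append(at_z(m,[c,y],30,"wrist")[:2])
    P=np.array(pts)
    for _ in range(3):
        vx,vy,x0,y0=cv2.fitLine(P.astype(np.float32),cv2.DIST_HUBER,0,.01,.01).ravel()
        d=np.abs((P-[x0,y0])@[-vy,vx]); P=P[d<max(2.5*np.median(d),.2)]
    if vy>0: vx,vy=-vx,-vy
    return round(float(np.degrees(np.arctan2(vy,vx))),2),len(P),round(float(np.median(d)),2)
def M(o,q): return dict(base,origin=np.array(o),attitude=np.array(q))
E
python3 - <<'E'
from ang import *
im=cv2.imread("pics/w14.png"); m=base
for n,cols,r in (("rail L",range(85,170),(184,200)),("rail R",range(280,350),(184,200))):
    for p in(1,-1): print(n,p,ang(im,m,list(cols),*r,pol=p))
for n,cols,r,s in (("slotL",range(130,172),(212,236),0),("slotR",range(285,340),(212,236),0)):
    for p in(1,-1): print(n,p,ang(im,m,list(cols),*r,slope=s,pol=p))
for p in (1,-1): print("rail low L",p,ang(im,m,list(range(90,170)),240,258,pol=p))
print("grid80",ang(im,m,list(range(150,420)),72,92,pol=2))
print("grid20",ang(im,m,list(range(60,360)),14,32,pol=2))
for o in im[70:95:1,300]: print(o.sum(),end=" ")
E
```

```text
-0.015318656996622671 [594.002215   -16.88018588] [597.18350501 -16.47141629] -3.2072682336472575
rail L 1 (-82.73, 82, 0.02)
rail L -1 (-82.12, 84, 0.71)
rail R 1 (-82.51, 54, 0.06)
rail R -1 (-79.22, 30, 0.33)
slotL 1 (-82.54, 42, 0.05)
slotL -1 (-82.46, 40, 0.03)
slotR 1 (-82.56, 55, 0.04)
slotR -1 (-82.33, 55, 0.07)
rail low L 1 (-84.73, 19, 0.49)
rail low L -1 (-82.77, 77, 0.26)
grid80 (-82.63, 267, 0.05)
grid20 (-82.62, 231, 0.05)
443 443 443 443 443 442 443 441 425 385 416 440 444 445 445 446 446 446 446 446 446 447 445 445 445
```

Run:
```python
from h import *
for i in range(4): optics.snapshot("top")
snap("scene","s15.png"); m,im=snap("wrist","w15.png")
print(st())
a=cv2.imread("pics/w15.png")[125:205,210:270]; a=cv2.resize(a,None,fx=7.5,fy=7.5,interpolation=cv2.INTER_NEAREST)
b=cv2.imread("pics/s15.png")[195:245,300:345]; b=cv2.resize(b,(540,600),interpolation=cv2.INTER_CUBIC)
cv2.imwrite("pics/f15.png",cv2.resize(np.hstack([a,b[:, :350]]),None,fx=1,fy=1))
```

```text
{'time': 15.95, 'qpos': [-0.283, 0.556, 1.604, 0.005, 0.983, 1.163], 'joint_velocities': [-0.001, 0.0, -0.002, -0.002, -0.0, -0.002], 'effort': [-4.132, -45.484, -21.35, -1.049, -0.627, 0.275], 'eef_pos': [551.356, -38.151, 56.441], 'orientation': [-0.002, 0.998, 0.061, -0.0], 'ft_force': [-1.412, 7.069, 3.654], 'wrist_torque': [0.98, 0.12, 0.308], 'grip_width': 10.458}
```

View pics/f15.png

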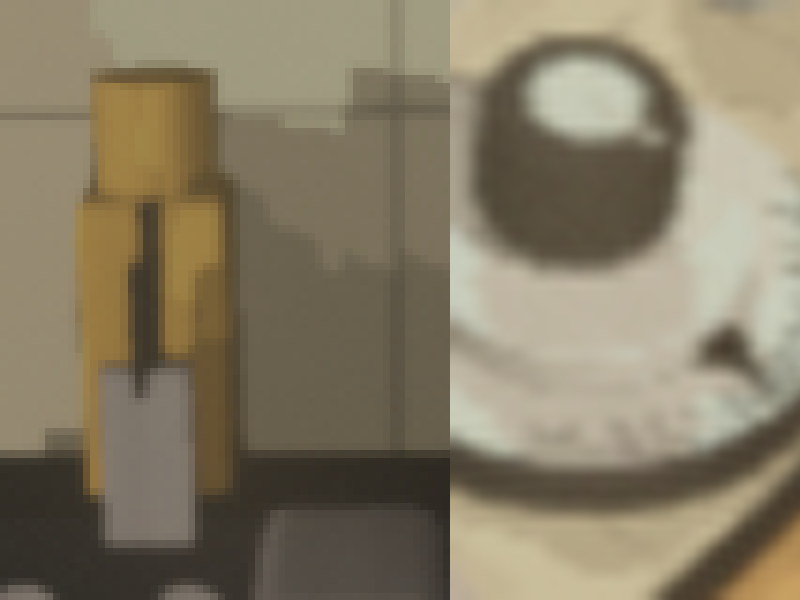

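The jaw pointer at column 142 overlaps the clip line at 148. That offset is about what the 5 mm height difference should cause. In the scene view the swivel pointer runs into the zero mark, and the pose isn't drifting.

```bash
python3 -c "
from workcell import env
print(env.job_done())"
```

```text
the job is handed in; nothing more can be done
None
```

I turned the swivel to zero with the jaw shut. Then I pulled the jaw out about 40 mm by its bar, level with the size clip's line. I handed in at about 16 s, still holding it with the gripper closed.

**Last checks:**
- **Swivel:** I saw the pointer on the zero mark in the wrist view after letting go of the knob. With the jaw pulled out, most of the rail edges ran within about 0.15° of the board's grid lines. The blurry scene view also shows the pointer on the zero mark.
- **Jaw:** The measured distance to the mark was about 0.0 mm, with roughly 0.2 mm uncertainty. The pose held steady through 0.4 s of extra pictures before handing in. The wrist force was about 8 N, close to the spring pull.

**What went wrong or disagreed:**
- **First try at the knob:** The fingertips stood about 20 mm farther back than I expected from `env.nose_length`. They closed on top of the knob, pressed it with about 31 N up and 16 N sideways, and slid without turning it. I went lower and the second grip held.
- **Camera scale:** Distances near the board in the wrist pictures came out about 2–5% short. I made the final settings by comparing pointers and marks directly, not from those distances.
- **Networks:** Their readings for the swivel pointer and zero mark were off by one or two degrees up close. I judged those from zoomed pictures instead.

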